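Index the inspection turntable and relock its plunger

ROBOT

A 6-joint arm with a two-finger parallel gripper is mounted at the origin on a cart in front of the work surface, level with it; the furniture and walls round the work are solid. World frame = base frame: x ahead of the robot, y to its left, z up, the work surface at z = 0. Lengths are in m, angles in degrees, forces in N, time in s.
With the tool pointing down it reaches from about 0.4 to 0.825 m from the base axis. Payload 7 kg.
Tool frame: the origin (TCP) lies midway between the tips of the shut fingers; the grasp point (between the pads) lies 19 mm behind it; z points along the fingers, y is the line along which they close (so a half turn about z gives the same grasp; the last joint's range is limited). The gripper opens to 88 mm and grips with 3 to 60 N. Pads are 19 mm wide; open, the fingers measure 130 mm over their backs; the gripper's body (78 mm by 193 mm) begins 47 mm behind the grasp point.
Start: joints at [-49.441, 20.546, 0.682, 0, -70.136, -16.507], TCP at [0.275, -0.616, 0.227] pointing down, gripper open.
Joint ranges: [-176.03, 176.03], [-82.01, 121.73], [-58.28, 71.71], [-173.87, 95.51], [-174.79, -0.11], [-173.66, 173.66]. Speed limits (degrees/s): [136.94, 136.94, 172.46, 180, 180, 180].

INTERFACE

Orientations are given as [roll, pitch, yaw] about the fixed x, y, z axes, in that order (R = Rz(yaw) Ry(pitch) Rx(roll)).
In Python, from plant import telemetry, viewer, workorder gives the robot as it stands. The module is installed in compiled form; this text tells all that it offers.
- The arm moves only by the tool carry_out, never from a script. Its argument "rows" is a list of rows, each a list of 6 numbers: the shift along the tool's x, y, z in m, then the turn, a rotation vector about the tool's x, y, z in rad. In form: [[tx, ty, tz, ax, ay, az], ...]. A call has 1 to 8 rows; each row is the pose to reach, as a shift and turn from the pose commanded when the call began, along the tool's axes at that moment; what a row does not reach only later rows make up. A row lasts 1/8 s, in which the tool goes at most 62.5 mm and 10.7 degrees, less where a joint would pass 70% of its speed; a pose out of reach is approached as far as the arm can. A call with a gripper value outside its range is refused whole. "grip" is the gripper's target within -1 to 1 (fully open at 1, half-way at 0, shut at -1), set as the call begins (left out, the last holds). The fingers move at their own pace and stop on an object; the grip force is fixed at half the most. Time passes only in rows, so rows that repeat a pose let the fingers close. It gives the time, the measured TCP pose, the force, the opening and the grip force at its end, in the units of the state.
- telemetry.get_obs(): the state, without advancing time (a new reading comes with each control period).
- viewer.snapshot(name): name is "scene" or "top"; returns the picture (384x512x3 uint8, red, green, blue); there is no depth.
- viewer.camera_info(name): a dict with "intrinsics" (3x3 intrinsics, pixels), "k1" (the pictures are not rectified: a ray, as slopes to the right and down, at radius r is drawn at 1 + k1 r^2 times it, then the intrinsics apply), "extrinsics" (4x4, takes a point from camera to world coordinates). Camera axes: x right, y down, z forward; pixel columns grow to the right and rows downward; lengths in m; the calibration is good to about 2 mm. A picture is of the moment at which its call begins. camera_info takes no time and is no camera call.
- workorder.close_job(): hands the job in; it is judged then, once.
The state is a dict: "clock": time; "joint_pos": joint angles; "qvel": joint speeds; "tau": joint torques, N m; "tool_pos": TCP position; "orientation": TCP orientation; "force": force on the tool from outside, world axes, zero at the start; "moment": the same for the moment, N m; "opening": finger opening in m; "gripper_force": force on a finger pad.
Only numpy, scipy, OpenCV 4.12 (cv2) and the standard library are available. Lean on these libraries where they do the work, as an engineer would, in place of code of your own. Each camera call takes 0.05 s, during which the arm holds its last target. There are 200 camera calls.

TASK

The steel sample grip on the indexing turntable is due for inspection: pull up the T-handled locking plunger and twist it about a quarter turn so that it stays out by itself, turn the table by its centre handle until the grip stands under the loupe, then twist the plunger back and rock the table there until the pin drops fully home in its notch and the table is locked. Leave the grip and the brass check weight standing in their nests, do not disturb the other things on the bench, and let go of everything.

Things in the scene. Friction and masses are not known exactly. Their poses are not given: they have to be found in the camera images.
- index_fixture: Grey round indexing fixture, fixed; base 190 mm across, 12 mm high. Origin: centre of its underside, on the table's vertical axis; +x points to the loupe, z up. The loupe hangs on a 12 mm post, 108 mm out along +x, 90 mm high. The plunger's bracket is at azimuth -135 degrees (clockwise from +x seen from above), its arm 52 mm high, reaching from 66 to 122 mm from the axis.
- table_axis (a point): Point on the table's axis at its top face, 26 mm above the bench. The aluminium table (radius 68 mm) has two nests 50 mm from the axis, at the start 45 degrees to either side of the loupe: turn it about 45 degrees, clockwise or anticlockwise according to which nest holds the grip. It turns 69 degrees either way, drags with 0.15 N m and stays where it is left.
- table_handle (a point): Centre of the table's black handle bar, 46 x 14 x 16 mm (length along the point's x, grip across its y), on a 17 mm steel column (24 mm just under the bar) on the table's axis, 120 mm above the bench; turns with the table. At the start the bar lies along the fixture's x. Keep fingertips over 98 mm above the bench here (loupe); opening them to 35 mm suffices.
- pin_on_ring (a point): Point on the plunger's axis, fixed, at the height of the steel index ring's face (24 mm above the bench, 80 mm from the table's axis). The ring turns with the table and has a notch each 45 degrees, 10 mm wide for the 8 mm pin; the one at the start (loading) is a 30 mm slot. The ring was zeroed by hand, differently each time: the pin drops in at 41 to 49 degrees of turn, to be felt.
- plunger_grip (a point): Centre of the plunger's black T-handle, 42 x 14 x 14 mm (length along the point's x, grip across its y), 80 mm from the table's axis, 92 mm above the bench when the pin is home; rises and turns with the plunger. Below it an 11 mm neck goes down to the 24 mm wide sleeve, whose slotted crown is 70 mm above the bench.
- plunger (a joint): Lift of the plunger in m: 0 pin fully home; 0.005 pin riding on the face of the index ring between notches; 0.007 ears of the handle resting on the crown (held out); 0.010 end of travel. A spring and its weight push it down with about 5.5 N at 0 and 8 N at 0.010.
- plunger_handle (a joint): Turn of the T-handle in rad, anticlockwise from above; 0 at the start, bar pointing to the table's axis; stops at -1.5 and +1.5. Two ears sit in a slot across the crown: it turns (either way) only when lifted over 7 mm; past 0.7 the ears rest on the crown and hold the pin out; back within 0.08 of 0 they fall in and the pin comes down on the ring. Friction 0.03 N m.
- grip_centre (a point): Centre of the sample grip, a loose stepped steel block 24 x 26 x 20 mm in one of the two nests (four corner angles, 31 mm square inside, 5 mm high). Its foot is 26 mm above the bench.
- weight_centre (a point): Centre of the brass check weight with a knob, 26 mm across, 30 mm high, loose in the other nest.
- loupe_axis (a point): Point on the table's top face straight below the middle of the fixed loupe (39 mm across, from 62 to 98 mm above the bench), 50 mm from the table's axis along the fixture's +x.
- caliper: Bystander: caliper, 220 mm long, lying on the bench; origin at the middle of its underside.
- driver_long: Bystander: precision screwdriver, 153 mm long, lying on the bench; origin at the middle of its underside.
- driver_short: Bystander: precision screwdriver, 137 mm long, lying on the bench; origin at the middle of its underside.
- tweezers: Bystander: tweezers, 122 mm long, lying on the bench; origin at the middle of its underside.
- hex_key_big: Bystander: hex key, 78 mm long, beside the fixture, lying on the bench; origin at the middle of its underside.
- hex_key_mid: Bystander: hex key, 63 mm long, beside the fixture, lying on the bench; origin at the middle of its underside.
- lens_cap: Bystander: black lens cap, 62 mm across, lying on the bench; origin at the middle of its underside.
- ring_low: Bystander: black lens extension ring, 32 mm across, beside the fixture, lying on the bench; origin at the middle of its underside.

How it is judged:
By the outcome, as a careful person would: the job done as asked, in the order asked, and still so for the second after the job is handed in, with the robot touching nothing.
It also fails if it takes over 59 s, if anything falls off the work surface, if the arm or the gripper's body presses on something with over 40 N, if the wrist force passes 120 N, or if a joint passes its speed limit or range.

## Working session

There is one attempt and no reset: what is moved stays moved. The work goes in short steps, Python scripts to look and compute and a tool call to move; the robot and the scene stay as the last step left them, time stands still between calls to the robot, and variables do not carry over. Pictures are saved under pics/ and viewed, at most 10 in all, crops included, and the job is handed in when it is done.

Besides the shell and the picture viewer there is one more tool, called after ">>>" in YAML: its name, and indented under it one key for each argument. carry_out: Moves the arm, as the interface text tells. Its arguments: {"type":"object","properties":{"rows":{"type":"array"},"grip":{"type":"number"}},"required":["rows"]}

```bash
mkdir -p pics; python3 - <<'E'
from plant import telemetry, viewer
import cv2,numpy as np
for n in("scene","top"):
    im=viewer.snapshot(n); cv2.imwrite(f"pics/{n}0.png",im[:,:,::-1])
    c=viewer.camera_info(n); print(n,np.round(c["intrinsics"],2).tolist(),c["k1"],np.round(c["extrinsics"],4).tolist())
print(telemetry.get_obs())
E
```

```text
scene [[384.14, 0.0, 261.21], [0.0, 384.14, 191.89], [0.0, 0.0, 1.0]] -0.031595065417615496 [[0.4618, -0.443, 0.7685, -0.2934], [-0.887, -0.2262, 0.4026, -0.1591], [-0.0045, -0.8675, -0.4974, 0.6411], [0.0, 0.0, 0.0, 1.0]]
top [[487.03, 0.0, 259.07], [0.0, 487.03, 194.35], [0.0, 0.0, 1.0]] 0.0070838855862070576 [[-0.0158, -0.9934, 0.1136, 0.378], [-0.9997, 0.0138, -0.0182, 0.3036], [0.0165, -0.1139, -0.9934, 1.2693], [0.0, 0.0, 0.0, 1.0]]
{'clock': 0.1, 'joint_pos': array([-4.94400453e+01,  2.05870999e+01,  6.39410399e-01, -1.80395515e-02,
       -7.01363819e+01, -1.65066076e+01]), 'qvel': array([-0.00810265,  0.0100612 ,  0.13373815,  0.12140571,  0.0120722 ,
       -0.13270538]), 'tau': array([-1.34716884e-03, -5.84165025e+01,  2.93749791e+01,  7.01562658e+00,
        1.02067858e-02, -7.19893751e-05]), 'tool_pos': array([ 0.27491577, -0.61599811,  0.22572098]), 'orientation': array([ 1.79914575e+02, -7.62870501e-03, -1.55952789e+02]), 'force': array([-0.16430023, -0.25313296, -0.48020049]), 'moment': array([-0.02551899,  0.02796318,  0.02054506]), 'gripper_force': 0.0, 'opening': 0.08787532297662003}
```

View pics/top0.png

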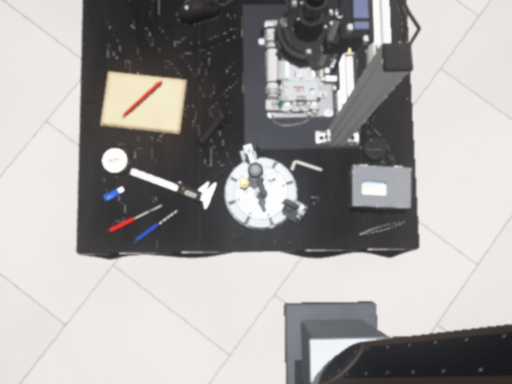

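View pics/scene0.png

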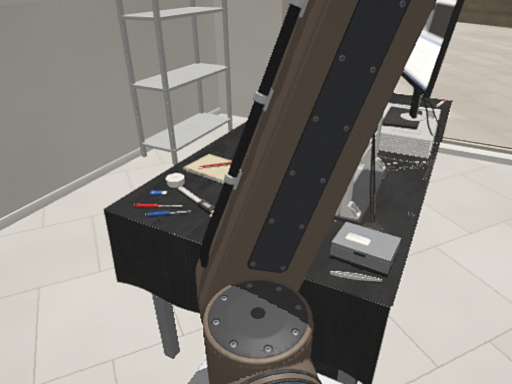

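The top view shows the fixture at about (262,192), with the plunger bracket probably at (294,210). In the scene view the arm hides the fixture. I'll enlarge the top view.

```bash
cat > h.py <<'E'
import numpy as np,cv2
from plant import telemetry, viewer
C={n:viewer.camera_info(n) for n in("scene","top")}
def ray(n,u,v):
    c=C[n];K=np.array(c["intrinsics"]);E=np.array(c["extrinsics"])
    d=cv2.undistortPoints(np.array([[[u,v]]],float),K,np.array([c["k1"],0,0,0.]))[0,0]
    return E[:3,3],E[:3,:3]@np.array([d[0],d[1],1])
def onz(n,u,v,z):
    o,d=ray(n,u,v);return o+d*(z-o[2])/d[2]
def proj(n,p):
    c=C[n];K=np.array(c["intrinsics"]);E=np.linalg.inv(np.array(c["extrinsics"]))
    r=cv2.Rodrigues(E[:3,:3])[0]
    return cv2.projectPoints(np.array([p],float),r,E[:3,3],K,np.array([c["k1"],0,0,0.]))[0][0,0]
def tri(a,b):
    (o1,d1),(o2,d2)=a,b
    A=np.stack([d1,-d2],1);s=np.linalg.lstsq(A,o2-o1,rcond=None)[0]
    p,q=o1+s[0]*d1,o2+s[1]*d2;return (p+q)/2,np.linalg.norm(p-q)
def crop(n,x0,y0,w,h,k,f):
    im=viewer.snapshot(n)[:,:,::-1];cv2.imwrite("pics/raw_"+f,im)
    cv2.imwrite("pics/"+f,cv2.resize(im[y0:y0+h,x0:x0+w],None,fx=k,fy=k,interpolation=cv2.INTER_CUBIC))
E
python3 - <<'E'
from h import *
im=cv2.imread("pics/top0.png")
cv2.imwrite("pics/c1.png",cv2.resize(im[135:240,190:330],None,fx=5.5,fy=5.5,interpolation=cv2.INTER_CUBIC))
E
```

```text
(no output)
```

View pics/c1.png

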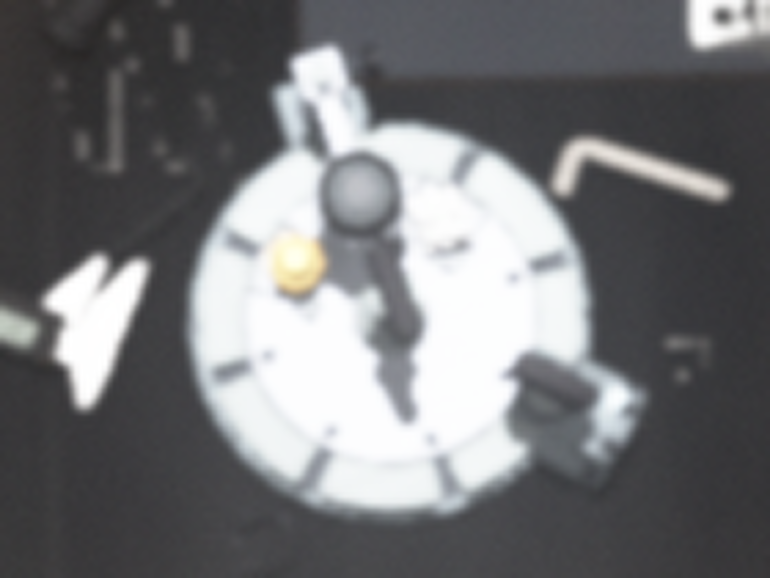

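The crop shows the disc centred at about (261,193), the loupe at (255,170) and brass on its left at (244,183). The grip is on its right at (270,176), so the turn is anticlockwise. The handle bar is near (262,189) and the T-handle near (291,204). Next I'll measure these.

```bash
python3 - <<'E'
from h import *
im=cv2.imread("pics/top0.png");g=im.max(2)
hsv=cv2.cvtColor(im,cv2.COLOR_BGR2HSV)
# disc edge by radial scan from guess
c=np.array([260.9,193.2]);pts=[]
for a in np.arange(0,360,3):
    d=np.array([np.cos(np.radians(a)),np.sin(np.radians(a))])
    if not(a<60 or 80<a<225 or 290<a) or 8<a<60: continue
    r=np.arange(30,44,.25);v=cv2.remap(g,np.float32(c[0]+r*d[0])[None],np.float32(c[1]+r*d[1])[None],cv2.INTER_LINEAR)[0].astype(float)
    i=np.argmax(v[:-4]-v[4:]);
    if v[i]-v[i+4]>30: pts.append(c+d*(r[i]+.5))
pts=np.array(pts)
for z in(.012,.018,.024):
    w=np.array([onz("top",*p,z)[:2] for p in pts])
    cc=w.mean(0);
    from scipy.optimize import least_squares
    s=least_squares(lambda q:np.hypot(*(w-q[:2]).T)-q[2],[*cc,.095],loss="soft_l1",f_scale=.001)
    print("disc",z,s.x.round(4),len(w),np.sqrt(np.mean(s.fun**2)))
def blob(mask,seed,name,z):
    n,l,st,ce=cv2.connectedComponentsWithStats(mask.astype(np.uint8))
    k=l[int(seed[1]),int(seed[0])]
    p=cv2.minAreaRect(cv2.findContours((l==k).astype(np.uint8),0,2)[0][0])
    print(name,k,st[k],ce[k].round(2),p,onz("top",*ce[k],z).round(4))
Y=(hsv[...,0]>12)&(hsv[...,0]<35)&(hsv[...,1]>60)
blob(Y,(244,183),"brass",.045)
dk=g<110
for y in range(165,200): print(y,' '.join('%3d'%v for v in g[y,245:275]))
print()
for y in range(195,225): print(y,' '.join('%3d'%v for v in g[y,278:312]))
E
```

```text
disc 0.012 [0.5273 0.2773 0.0937] 74 0.0017433469480925411
disc 0.018 [0.5266 0.2774 0.0932] 74 0.001734240602888264
disc 0.024 [0.5259 0.2776 0.0928] 74 0.0017251413681867544
brass 0 [     0      0    512    384 195734] [255.83 191.76] ((255.5, 191.5), (383.0, 511.0), 90.0) [0.5247 0.2893 0.045 ]
165 249 246 237 213 166 136 143 158 166 169 172 167 161 144 128 137 183 227 241 245 246 246 245 246 246 245 236 208 175 169
166 249 247 237 203 152 140 158 175 181 185 188 184 175 164 145 129 150 203 235 243 244 241 240 242 244 242 229 194 172 183
167 249 246 231 179 139 150 168 180 189 195 196 192 183 173 160 141 139 185 234 247 245 238 236 239 240 237 225 193 180 202
168 249 245 225 164 138 157 171 183 194 199 198 197 190 180 168 152 139 177 234 248 247 242 244 245 240 235 232 219 203 221
169 248 242 218 157 137 160 173 185 196 198 200 198 193 185 172 157 142 166 226 246 246 247 251 252 249 246 248 243 232 232
170 245 240 214 155 135 158 174 183 193 198 198 196 190 181 170 156 137 153 217 244 249 250 253 254 253 252 253 252 245 239
171 244 242 222 160 131 149 166 178 187 192 192 188 183 1
[... 7039 characters left out ...]

220 244 240 232 217 189 155 132 114  92  75  67  71  76  84  91  97 100  95  85  81  85  90  82  69  65  65  67  66  68  66  66  65  65  64
221 234 219 196 182 166 132 102  85  77  74  70  68  67  70  76  84  89  85  80  77  84  84  76  65  63  66  66  67  68  65  66  64  63  66
222 200 173 155 143 131 106  84  77  76  74  71  71  68  67  67  69  74  76  77  79  81  77  67  63  66  67  68  67  66  65  66  65  62  63
223 152 140 130 113  95  81  76  76  76  74  71  73  71  69  67  67  68  68  71  72  74  69  62  62  64  67  67  68  67  65  65  64  64  64
224 116 109 104  91  80  76  74  75  74  74  73  71  72  70  70  69  70  69  68  65  65  61  64  67  66  68  68  67  67  65  66  65  63  63
```

```bash
cat > fit.py <<'E'
from h import *
from scipy.optimize import least_squares
k=lambda x,y:(x/5.5+190-.41,y/5.5+135-.41)
# name,(r,az,z),pixel
O=[("disc",(0,0,.018),None),("loupe",(.05,0,.098),(255.2,169.8)),("knob",(.05,45,.055),k(298,264)),
("bar",(0,0,.128),(261.0,187.3)),("T",(.08,-135,.099),(290.7,202.6))]
for a,p in [(45,(470,160)),(-67,None)]: pass
def P(q,g):
    a=q[2]+np.radians(g[1]);return [q[0]+g[0]*np.cos(a),q[1]+g[0]*np.sin(a),g[2]]
O[0]=("disc",O[0][1],proj("top",[.5266,.2774,.018]))
f=lambda q:np.concatenate([proj("top",P(q,g))-p for n,g,p in O])
s=least_squares(f,[.527,.277,0.2])
print(s.x[:2].round(4),np.degrees(s.x[2]));print(s.fun.reshape(-1,2).round(2))
im=cv2.imread("pics/top0.png");K=6;x0,y0=200,145
o=cv2.resize(im[y0:y0+90,x0:x0+120],None,fx=K,fy=K,interpolation=cv2.INTER_CUBIC)
def dr(pts,col,cl=True):
    p=np.array([(proj("top",P(s.x,(np.hypot(x,y),np.degrees(np.arctan2(y,x)),z)))-[x0,y0]+.5)*K for x,y,z in pts])
    cv2.polylines(o,[np.round(p*16).astype(np.int32)],cl,col,1,cv2.LINE_AA,4)
t=np.linspace(0,6.28,60)
circ=lambda r,z,cx=0,cy=0:[(cx+r*np.cos(a),cy+r*np.sin(a),z) for a in t]
dr(circ(.095,.012),(0,0,255));dr(circ(.068,.026),(0,200,0));dr(circ(.0195,.098,.05),(255,0,255))
dr([(.023*a,.007*b,.128) for a,b in((1,1),(1,-1),(-1,-1),(-1,1))],(0,255,255))
d=np.array([-1,-1])/2**.5;n=np.array([1,-1])/2**.5
dr([(*(d*(.08+.021*a)+n*.007*b),.099) for a,b in((1,1),(1,-1),(-1,-1),(-1,1))],(0,255,255))
cv2.imwrite("pics/ov.png",o)
E
python3 fit.py
```

```text
[0.5256 0.2765] 18.172681622060477
[[ 0.34  0.38]
 [-0.62 -0.34]
 [-0.7  -0.38]
 [ 0.57 -0.16]
 [ 0.39  0.5 ]]
```

View pics/ov.png

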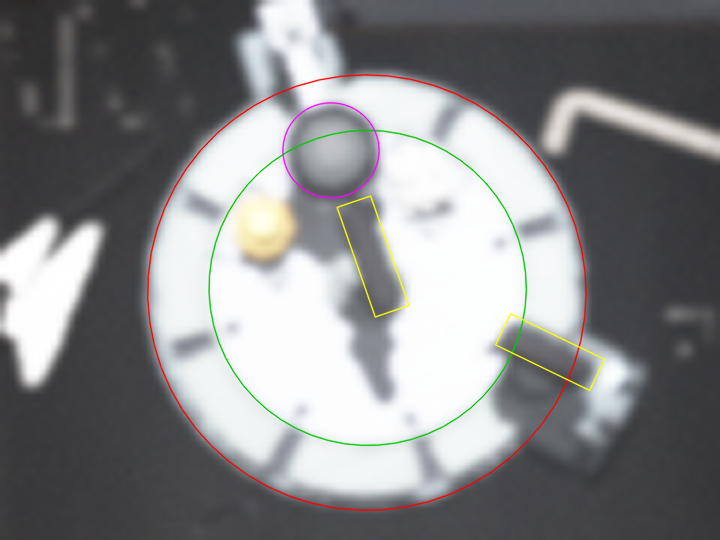

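The overlay agrees within about 2 mm: axis (0.5256, 0.2765), yaw 18.2°, plunger near (0.490, 0.2055). Now I'll work out the move numbers.

```bash
cat > mv.py <<'E'
import sys,numpy as np
# mv.py x y z yaw  x2 y2 z2 yaw2 : commanded from -> to, tool pointing down
def mv(a,b):
    t=np.radians(a[3]);d=np.array(b[:3])-a[:3]
    X=np.array([np.cos(t),np.sin(t),0]);Y=np.array([np.sin(t),-np.cos(t),0])
    return [round(float(v),4) for v in(d@X,d@Y,-d[2],0,0,-np.radians(b[3]-a[3]))]
if __name__=="__main__":
    v=[float(q) for q in sys.argv[1:]];print(mv(v[:4],v[4:]))
E
python3 mv.py .275 -.616 .227 -155.947 .490 .2055 .227 -116.8
```

```text
[-0.5312, 0.6625, -0.0, 0.0, 0.0, -0.6832]
```

>>> carry_out:
  rows:
    - [-0.0365, 0.0455, 0, 0, 0, -0.047]
    - [-0.073, 0.091, 0, 0, 0, -0.094]
    - [-0.1095, 0.1365, 0, 0, 0, -0.141]
    - [-0.146, 0.182, 0, 0, 0, -0.188]
    - [-0.1825, 0.2275, 0, 0, 0, -0.235]
    - [-0.219, 0.273, 0, 0, 0, -0.282]
    - [-0.2555, 0.3185, 0, 0, 0, -0.329]
    - [-0.292, 0.364, 0, 0, 0, -0.376]
  grip: -0.1

```text
clock: 1.1
tool_pos: [0.3933, -0.1632, 0.2266]
orientation: [-180.0, 0.0, -134.3]
force: [1.6, 0.6, -0.1]
opening: 0.0396
gripper_force: 0.0
```

```bash
python3 - <<'E'
from mv import *
t=np.radians(-155.947);c=np.array([.275,-.616])-.292*np.array([np.cos(t),np.sin(t)])+.364*np.array([np.sin(t),-np.cos(t)])
a=[*c,.227,-155.947+np.degrees(.376)];print(a,mv(a,[.490,.2055,.187,-116.8]))
from plant import telemetry;o=telemetry.get_obs();print(o["tool_pos"],o["orientation"],o["joint_pos"],o["clock"])
E
```

```text
[np.float64(0.3932856234449304), np.float64(-0.1645927434275739), 0.227, np.float64(-134.40378690308106)] [-0.3321, 0.1899, 0.04, 0.0, 0.0, -0.3072]
[ 0.3933406  -0.16316162  0.22660955] [-1.79986956e+02  2.30881233e-02 -1.34323754e+02] [ 4.23505819e+00 -3.89294265e+00 -2.86772835e+01 -6.06244940e-03
 -6.51897187e+01 -4.85562721e+01] 1.1
```

>>> carry_out:
  rows:
    - [-0.0475, 0.0271, 0.0, 0, 0, -0.044]
    - [-0.095, 0.0543, 0.0, 0, 0, -0.088]
    - [-0.1425, 0.0814, 0.005, 0, 0, -0.132]
    - [-0.19, 0.1085, 0.01, 0, 0, -0.176]
    - [-0.2375, 0.1356, 0.02, 0, 0, -0.22]
    - [-0.285, 0.163, 0.03, 0, 0, -0.264]
    - [-0.3321, 0.1899, 0.04, 0, 0, -0.3072]
    - [-0.3321, 0.1899, 0.04, 0, 0, -0.3072]

```text
clock: 2.1
tool_pos: [0.4902, 0.2078, 0.1849]
orientation: [179.9, -0.1, -116.6]
force: [-0.4, -0.5, 0.4]
opening: 0.0394
gripper_force: 0.0
```

```bash
python3 - <<'E'
from h import *
o=telemetry.get_obs();print(o["tool_pos"],o["orientation"],o["joint_pos"],o["force"],o["moment"])
crop("top",190,135,140,105,5.5,"t2.png")
E
```

```text
[0.49018769 0.20782758 0.18486686] [ 1.79948249e+02 -1.26788740e-01 -1.16613000e+02] [ 4.40853285e+01  9.08957318e+00 -2.06418550e+01 -7.97322693e-03
 -6.04053400e+01 -7.06944400e+01] [-0.4346375  -0.53284757  0.37374072] [-0.12995548  0.11950372  0.00820441]
```

View pics/t2.png

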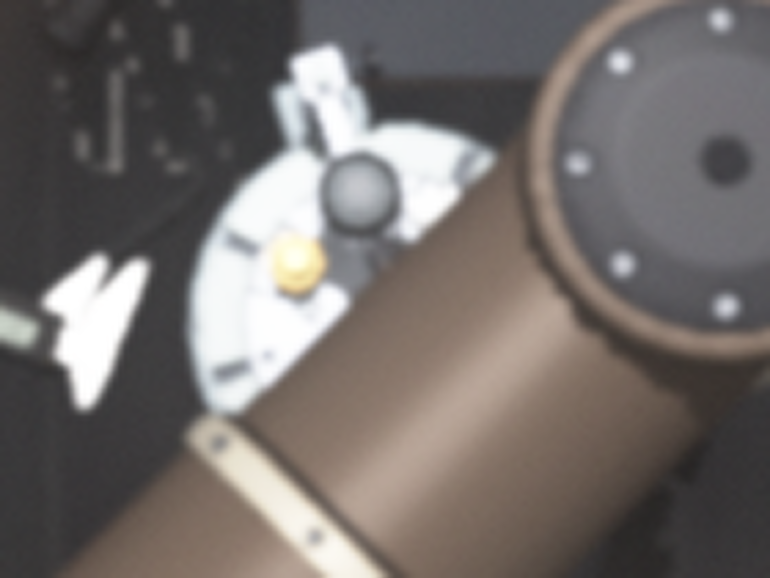

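The arm now hides the handle, and the part I can see (loupe, brass) is undisturbed. I'll descend on the T-handle and settle.

>>> carry_out:
  rows:
    - [0, 0, 0.03, 0, 0, 0]
    - [0, 0, 0.06, 0, 0, 0]
    - [0, 0, 0.085, 0, 0, 0]
    - [0, 0, 0.104, 0, 0, 0]
    - [0, 0, 0.104, 0, 0, 0]

```text
clock: 2.78
tool_pos: [0.4891, 0.2035, 0.0817]
orientation: [179.9, -0.2, -116.9]
force: [0.3, 0.4, 0.8]
opening: 0.0391
gripper_force: 0.0
```

>>> carry_out:
  rows:
    - [0, 0, 0, 0, 0, 0]
    - [0, 0, 0, 0, 0, 0]
    - [0, 0, 0, 0, 0, 0]
    - [0, 0, 0, 0, 0, 0]
  grip: -1

```text
clock: 3.28
tool_pos: [0.4887, 0.206, 0.0834]
orientation: [179.9, 0.1, -116.8]
force: [-12.8, 6.2, 10.6]
opening: 0.0138
gripper_force: 30.0
```

```bash
cat > st.py <<'E'
from plant import telemetry
import numpy as np
np.set_printoptions(precision=4,suppress=True)
o=telemetry.get_obs()
for k in("clock","tool_pos","orientation","force","moment","opening","gripper_force","joint_pos"):print(k,o[k])
E
python3 st.py
```

```text
clock 3.275
tool_pos [0.4887 0.206  0.0834]
orientation [ 179.8852    0.0513 -116.8324]
force [-12.8181   6.2409  10.6462]
moment [ 2.3143  4.7061 -0.0664]
opening 0.013796893837443681
gripper_force 29.999054945246826
joint_pos [ 43.9664  15.1623 -28.075   -0.172  -46.7522 -70.6809]
```

>>> carry_out:
  rows:
    - [0, 0.0015, -0.003, 0, 0, 0]
    - [0, 0.0015, -0.006, 0, 0, 0]
    - [0, 0.0015, -0.009, 0, 0, 0]
    - [0, 0.0015, -0.0105, 0, 0, 0]
    - [0, 0.0015, -0.0105, 0, 0, 0]

```text
clock: 3.9
tool_pos: [0.4879, 0.2062, 0.0925]
orientation: [179.9, -0.0, -116.8]
force: [-3.0, 5.1, -7.6]
opening: 0.0135
gripper_force: 30.0
```

```bash
python3 st.py
```

```text
clock 3.9
tool_pos [0.4879 0.2062 0.0925]
orientation [ 179.9173   -0.0056 -116.8365]
force [-2.9619  5.0541 -7.6497]
moment [ 2.0253  1.2747 -0.0208]
opening 0.013497462173828972
gripper_force 29.99463097394255
joint_pos [ 44.0746  14.455  -27.5983  -0.1028 -47.979  -70.8422]
```

>>> carry_out:
  rows:
    - [0, 0.0004, 0, 0, 0, -0.175]
    - [0, 0.0004, 0, 0, 0, -0.35]
    - [0, 0.0004, 0, 0, 0, -0.525]
    - [0, 0.0004, 0, 0, 0, -0.7]
    - [0, 0.0004, 0, 0, 0, -0.875]
    - [0, 0.0004, 0, 0, 0, -1.05]
    - [0, 0.0004, 0, 0, 0, -1.225]
    - [0, 0.0004, 0, 0, 0, -1.4]

```text
clock: 4.9
tool_pos: [0.4886, 0.2068, 0.0928]
orientation: [-179.9, 0.0, -36.3]
force: [0.9, 4.7, -7.4]
opening: 0.0138
gripper_force: 30.0
```

```bash
python3 st.py
```

```text
clock 4.9
tool_pos [0.4886 0.2068 0.0928]
orientation [-179.9223    0.0297  -36.2779]
force [ 0.9031  4.7211 -7.4145]
moment [ 2.0245  0.15   -0.0066]
opening 0.013827279818778482
gripper_force 29.995037826010957
joint_pos [ 44.0994  14.4435 -27.5888  -0.0569 -47.896    9.6608]
```

>>> carry_out:
  rows:
    - [0, 0, 0.0015, 0, 0, 0]
    - [0, 0, 0.003, 0, 0, 0]
    - [0, 0, 0.003, 0, 0, 0]

```text
clock: 5.28
tool_pos: [0.4887, 0.2068, 0.0905]
orientation: [-179.9, 0.0, -36.8]
force: [-1.8, 4.9, -2.8]
opening: 0.0141
gripper_force: 30.0
```

```bash
python3 st.py
```

```text
clock 5.275
tool_pos [0.4887 0.2068 0.0905]
orientation [-179.9172    0.0058  -36.7736]
force [-1.8064  4.8512 -2.8447]
moment [1.9825 1.095  0.0102]
opening 0.014126464936070263
gripper_force 29.998454799642786
joint_pos [ 44.1069  14.6099 -27.7463  -0.0256 -47.563    9.1367]
```

>>> carry_out:
  rows:
    - [0, 0, 0, 0, 0, 0]
    - [0, 0, 0, 0, 0, 0]
    - [0, 0, -0.03, 0, 0, 0]
    - [0, 0, -0.08, 0, 0, 0]
    - [0, 0, -0.08, 0, 0, 0]
  grip: -0.2

```text
clock: 5.9
tool_pos: [0.4907, 0.2071, 0.1743]
orientation: [-179.6, -0.2, -36.6]
force: [0.5, 0.6, -0.3]
opening: 0.0351
gripper_force: 0.0
```

```bash
python3 st.py; python3 mv.py .4883 .2064 .1705 -36.59 .525 .2773 .1705 18.2
```

```text
clock 5.9
tool_pos [0.4907 0.2071 0.1743]
orientation [-179.6009   -0.1541  -36.6139]
force [ 0.5264  0.5862 -0.3408]
moment [-0.0042  0.1159 -0.0204]
opening 0.035123213987963586
gripper_force 0.0
joint_pos [ 44.0627   9.3091 -21.9315   0.1027 -58.3406   9.2704]
[-0.0128, -0.0788, -0.0, 0.0, 0.0, -0.9563]
```

>>> carry_out:
  rows:
    - [-0.0022, -0.0131, 0, 0, 0, -0.16]
    - [-0.0043, -0.0263, 0, 0, 0, -0.32]
    - [-0.0064, -0.0394, 0, 0, 0, -0.48]
    - [-0.0085, -0.0525, 0, 0, 0, -0.64]
    - [-0.0107, -0.0657, 0, 0, 0, -0.8]
    - [-0.0128, -0.0788, 0, 0, 0, -0.9563]
    - [-0.0128, -0.0788, 0.025, 0, 0, -0.9563]
    - [-0.0128, -0.0788, 0.055, 0, 0, -0.9563]

```text
clock: 6.9
tool_pos: [0.5254, 0.2769, 0.1145]
orientation: [-180.0, -0.0, 18.2]
force: [0.2, -0.9, -0.3]
opening: 0.035
gripper_force: 0.0
```

>>> carry_out:
  rows:
    - [0, 0, 0, 0, 0, 0]
    - [0, 0, 0, 0, 0, 0]

```text
clock: 7.15
tool_pos: [0.5256, 0.277, 0.1159]
orientation: [180.0, -0.0, 18.2]
force: [-0.1, -0.1, -0.2]
opening: 0.0349
gripper_force: 0.0
```

```bash
python3 st.py
```

```text
clock 7.15
tool_pos [0.5256 0.277  0.1159]
orientation [179.9847  -0.0413  18.1945]
force [-0.0819 -0.0934 -0.2074]
moment [-0.0804  0.0887 -0.0143]
opening 0.03490835526234112
gripper_force 0.0
joint_pos [ 46.6439  18.3569 -18.1745   0.0412 -53.4396  61.5261]
```

>>> carry_out:
  rows:
    - [0, 0, 0, 0, 0, 0]
    - [0, 0, 0, 0, 0, 0]
    - [0, 0, 0, 0, 0, 0]
    - [0, 0, 0, 0, 0, 0]
  grip: -1

```text
clock: 7.65
tool_pos: [0.5251, 0.278, 0.1158]
orientation: [-179.9, -0.1, 18.2]
force: [-3.4, 3.9, 4.3]
opening: 0.0135
gripper_force: 29.9
```

```bash
python3 st.py
```

```text
clock 7.65
tool_pos [0.5251 0.278  0.1158]
orientation [-179.9123   -0.0828   18.2115]
force [-3.435   3.8899  4.2557]
moment [ 1.4046  1.4892 -0.1216]
opening 0.013455275261254547
gripper_force 29.853190183639526
joint_pos [ 46.6993  18.3299 -18.1867  -0.0468 -53.3689  61.5401]
```

>>> carry_out:
  rows:
    - [0, -0.0005, 0, 0, 0, -0.02]
    - [0, -0.0005, 0, 0, 0, -0.06]
    - [0, -0.0005, 0, 0, 0, -0.12]
    - [0, -0.0005, 0, 0, 0, -0.18]
    - [0, -0.0005, 0, 0, 0, -0.24]
    - [0, -0.0005, 0, 0, 0, -0.3]
    - [0, -0.0005, 0, 0, 0, -0.36]
    - [0, -0.0005, 0, 0, 0, -0.42]

```text
clock: 8.65
tool_pos: [0.5252, 0.2778, 0.1158]
orientation: [180.0, -0.1, 42.4]
force: [-2.1, 1.7, 5.3]
opening: 0.0135
gripper_force: 29.9
```

>>> carry_out:
  rows:
    - [0, 0, 0, 0, 0, -0.06]
    - [0, 0, 0, 0, 0, -0.12]
    - [0, 0, 0, 0, 0, -0.18]
    - [0, 0, 0, 0, 0, -0.24]
    - [0, 0, 0, 0, 0, -0.29]
    - [0, 0, 0, 0, 0, -0.33]
    - [0, 0, 0, 0, 0, -0.355]
    - [0, 0, 0, 0, 0, -0.365]

```text
clock: 9.65
tool_pos: [0.5253, 0.2777, 0.1158]
orientation: [180.0, -0.1, 63.3]
force: [-2.7, 2.1, 5.0]
opening: 0.0137
gripper_force: 29.9
```

```bash
python3 st.py
```

```text
clock 9.65
tool_pos [0.5253 0.2777 0.1158]
orientation [179.9649  -0.0635  63.2593]
force [-2.7108  2.0701  5.0044]
moment [ 0.5995  0.8858 -0.2153]
opening 0.01366781043958998
gripper_force 29.86995041370392
joint_pos [ 46.7061  18.3484 -18.1895   0.0194 -53.3912 106.5417]
```

>>> carry_out:
  rows:
    - [0, 0, 0, 0, 0, 0]
    - [0, 0, 0, 0, 0, 0]
    - [0, 0, -0.02, 0, 0, 0]
    - [0, 0, -0.055, 0, 0, 0]
    - [0, 0, -0.055, 0, 0, 0]
  grip: -0.2

```text
clock: 10.28
tool_pos: [0.5263, 0.2782, 0.1727]
orientation: [179.9, -0.2, 63.2]
force: [-0.2, 0.5, -0.6]
opening: 0.0352
gripper_force: 0.0
```

```bash
python3 st.py; python3 mv.py .5249 .2778 .1705 63.18 .4887 .2068 .1705 -36.6
```

```text
clock 10.275
tool_pos [0.5263 0.2782 0.1727]
orientation [179.8777  -0.2294  63.2019]
force [-0.2     0.4569 -0.5581]
moment [-0.1592  0.0914 -0.0059]
opening 0.03515977164378715
gripper_force 0.0
joint_pos [ 46.6875  15.2614 -14.2831   0.0599 -60.2008 106.4845]
[-0.0797, -0.0003, -0.0, 0.0, 0.0, 1.7415]
```

>>> carry_out:
  rows:
    - [-0.01, 0, 0, 0, 0, 0.174]
    - [-0.02, 0, 0, 0, 0, 0.348]
    - [-0.03, 0, 0, 0, 0, 0.522]
    - [-0.04, 0, 0, 0, 0, 0.696]
    - [-0.05, 0, 0, 0, 0, 0.87]
    - [-0.06, 0, 0, 0, 0, 1.044]
    - [-0.07, 0, 0, 0, 0, 1.218]
    - [-0.0797, -0.0003, 0, 0, 0, 1.392]

```text
clock: 11.28
tool_pos: [0.4881, 0.2057, 0.1692]
orientation: [179.9, 0.0, -16.9]
force: [0.5, 0.7, 0.6]
opening: 0.0352
gripper_force: 0.0
```

>>> carry_out:
  rows:
    - [0, 0, 0, 0, 0, 0.175]
    - [0, 0, 0, 0, 0, 0.3495]
    - [0, 0, 0.03, 0, 0, 0.3495]
    - [0, 0, 0.06, 0, 0, 0.3495]
    - [0, 0, 0.08, 0, 0, 0.3495]
    - [0, 0, 0.08, 0, 0, 0.3495]
    - [0, 0, 0.08, 0, 0, 0.3495]

```text
clock: 12.15
tool_pos: [0.489, 0.2065, 0.0905]
orientation: [-180.0, -0.0, -36.6]
force: [-0.1, -0.6, -0.6]
opening: 0.035
gripper_force: 0.0
```

```bash
python3 st.py
```

```text
clock 12.15
tool_pos [0.489  0.2065 0.0905]
orientation [-179.994    -0.0164  -36.5902]
force [-0.1161 -0.575  -0.6141]
moment [ 0.0161  0.1614 -0.0332]
opening 0.03499409695019859
gripper_force 0.0
joint_pos [ 44.0857  14.6557 -27.7027   0.0206 -47.6331   9.3103]
```

>>> carry_out:
  rows:
    - [0, 0, 0, 0, 0, 0]
    - [0, 0, 0, 0, 0, 0]
    - [0, 0, 0, 0, 0, 0]
    - [0, 0, -0.001, 0, 0, 0]
    - [0, 0, -0.002, 0, 0, 0]
  grip: -1

```text
clock: 12.78
tool_pos: [0.4886, 0.2066, 0.0916]
orientation: [-180.0, 0.0, -36.6]
force: [1.8, 1.7, -7.9]
opening: 0.0139
gripper_force: 30.0
```

>>> carry_out:
  rows:
    - [0, 0, 0, 0, 0, 0.175]
    - [0, 0, 0, 0, 0, 0.35]
    - [0, 0, 0, 0, 0, 0.525]
    - [0, 0, 0, 0, 0, 0.7]
    - [0, 0, 0, 0, 0, 0.875]
    - [0, 0, 0, 0, 0, 1.05]
    - [0, 0, 0, 0, 0, 1.225]
    - [0, 0, 0, 0, 0, 1.4]

```text
clock: 13.78
tool_pos: [0.4873, 0.2061, 0.0911]
orientation: [179.9, -0.1, -117.2]
force: [-2.4, 2.7, -7.2]
opening: 0.0138
gripper_force: 30.0
```

```bash
python3 st.py
```

```text
clock 13.775
tool_pos [0.4873 0.2061 0.0911]
orientation [ 179.8857   -0.112  -117.1789]
force [-2.4254  2.7481 -7.242 ]
moment [1.2565 1.0172 0.0211]
opening 0.013787919867458358
gripper_force 29.99456784571521
joint_pos [ 44.1197  14.565  -27.6854  -0.0975 -47.8924 -71.2332]
```

>>> carry_out:
  rows:
    - [0, 0, 0.0015, 0, 0, 0]
    - [0, 0, 0.003, 0, 0, 0]
    - [0, 0, 0.003, 0, 0, 0]

```text
clock: 14.15
tool_pos: [0.4875, 0.206, 0.0883]
orientation: [179.9, -0.1, -116.6]
force: [-4.3, 3.8, -7.4]
opening: 0.0139
gripper_force: 30.0
```

>>> carry_out:
  rows:
    - [0, 0, 0.001, 0, 0, 0]
    - [0, 0, 0.002, 0, 0, 0]
    - [0, 0, 0.002, 0, 0, 0]

```text
clock: 14.52
tool_pos: [0.4876, 0.2061, 0.0866]
orientation: [179.9, -0.1, -116.6]
force: [-5.4, 2.5, -4.4]
opening: 0.0135
gripper_force: 30.0
```

>>> carry_out:
  rows:
    - [0, 0, 0.001, 0, 0, 0]
    - [0, 0, 0.0015, 0, 0, 0]
    - [0, 0, 0.0015, 0, 0, 0]

```text
clock: 14.9
tool_pos: [0.4876, 0.206, 0.085]
orientation: [179.9, -0.1, -116.6]
force: [-5.2, 3.0, -4.9]
opening: 0.0138
gripper_force: 30.0
```

>>> carry_out:
  rows:
    - [0, 0, 0.001, 0, 0, 0]
    - [0, 0, 0.002, 0, 0, 0]
    - [0, 0, 0.002, 0, 0, 0]

```text
clock: 15.28
tool_pos: [0.4878, 0.2061, 0.0837]
orientation: [179.9, -0.1, -116.6]
force: [-6.8, 2.9, 1.1]
opening: 0.0138
gripper_force: 30.0
```

```bash
python3 st.py
```

```text
clock 15.275
tool_pos [0.4878 0.2061 0.0837]
orientation [ 179.9409   -0.0743 -116.5815]
force [-6.7671  2.945   1.1082]
moment [ 0.9742  2.9358 -0.004 ]
opening 0.013771393155062364
gripper_force 29.999204828054644
joint_pos [ 44.1201  15.1044 -28.1634  -0.0428 -46.8219 -70.6724]
```

>>> carry_out:
  rows:
    - [0, 0, 0, 0, 0, 0]
    - [0, 0, 0, 0, 0, 0]
    - [0, 0, -0.03, 0, 0, 0]
    - [0, 0, -0.0865, 0, 0, 0]
    - [0, 0, -0.0865, 0, 0, 0]
  grip: -0.2

```text
clock: 15.9
tool_pos: [0.4917, 0.2081, 0.1751]
orientation: [-179.7, 0.5, -116.7]
force: [0.5, 0.6, -1.1]
opening: 0.0353
gripper_force: 0.0
```

```bash
python3 st.py; python3 mv.py .4887 .2068 .1705 -116.81 .5249 .2778 .1705 -116.81
```

```text
clock 15.9
tool_pos [0.4917 0.2081 0.1751]
orientation [-179.7218    0.4669 -116.6828]
force [ 0.4719  0.6085 -1.1262]
moment [ 0.0608  0.083  -0.0245]
opening 0.03531395056545696
gripper_force 0.0
joint_pos [ 44.0713   9.323  -21.8138   0.1278 -58.3307 -70.8218]
[-0.0797, -0.0003, -0.0, 0.0, 0.0, -0.0]
```

>>> carry_out:
  rows:
    - [-0.027, 0, 0, 0, 0, 0]
    - [-0.054, 0, 0, 0, 0, 0]
    - [-0.0797, 0, 0, 0, 0, 0]
    - [-0.0797, 0, 0.0, 0, 0, 0]
    - [-0.0797, 0, 0.03, 0, 0, 0]
    - [-0.0797, 0, 0.055, 0, 0, 0]
    - [-0.0797, 0, 0.055, 0, 0, 0]
    - [-0.0797, 0, 0.055, 0, 0, 0]

```text
clock: 16.9
tool_pos: [0.5252, 0.2775, 0.116]
orientation: [-180.0, 0.0, -116.8]
force: [-0.1, 0.0, 1.1]
opening: 0.0349
gripper_force: 0.0
```

>>> carry_out:
  rows:
    - [0, 0, 0, 0, 0, 0]
    - [0, 0, 0, 0, 0, 0]
    - [0, 0, 0, 0, 0, 0]
    - [0, 0, 0, 0, 0, 0]
  grip: -1

```text
clock: 17.4
tool_pos: [0.5252, 0.2776, 0.1157]
orientation: [-180.0, 0.1, -116.8]
force: [1.6, -0.9, 3.0]
opening: 0.0137
gripper_force: 30.0
```

```bash
python3 st.py
```

```text
clock 17.4
tool_pos [0.5252 0.2776 0.1157]
orientation [-179.9569    0.0516 -116.8239]
force [ 1.5653 -0.882   2.9994]
moment [-0.4949 -0.3542 -0.353 ]
opening 0.013668598070539403
gripper_force 29.963650703430176
joint_pos [ 46.7171  18.3398 -18.2196   0.0333 -53.3789 -73.5609]
```

Rock gently: +2° first, watching the moment.

>>> carry_out:
  rows:
    - [0, 0, 0, 0, 0, -0.012]
    - [0, 0, 0, 0, 0, -0.024]
    - [0, 0, 0, 0, 0, -0.035]
    - [0, 0, 0, 0, 0, -0.035]

```text
clock: 17.9
tool_pos: [0.5252, 0.2776, 0.1157]
orientation: [-180.0, 0.1, -114.8]
force: [0.9, -2.1, 5.8]
opening: 0.0142
gripper_force: 30.8
```

```bash
python3 st.py
```

```text
clock 17.9
tool_pos [0.5252 0.2776 0.1157]
orientation [-179.9598    0.0516 -114.7979]
force [ 0.9093 -2.1441  5.8056]
moment [-0.6763 -0.36   -0.6258]
opening 0.01415746901815036
gripper_force 30.822336068667937
joint_pos [ 46.7159  18.3418 -18.2165   0.0272 -53.38   -71.53  ]
```

>>> carry_out:
  rows:
    - [0, 0, 0, 0, 0, 0.02]
    - [0, 0, 0, 0, 0, 0.035]
    - [0, 0, 0, 0, 0, 0.052]
    - [0, 0, 0, 0, 0, 0.07]
    - [0, 0, 0, 0, 0, 0.07]

```text
clock: 18.52
tool_pos: [0.5251, 0.2776, 0.1157]
orientation: [-180.0, 0.0, -118.8]
force: [1.1, -1.3, 5.8]
opening: 0.0135
gripper_force: 29.8
```

```bash
python3 st.py
```

```text
clock 18.525
tool_pos [0.5251 0.2776 0.1157]
orientation [-179.9522    0.035  -118.7564]
force [ 1.0648 -1.313   5.7698]
moment [-0.6577 -0.3045  0.0329]
opening 0.013463923847209324
gripper_force 29.848934412002563
joint_pos [ 46.7289  18.3456 -18.2222   0.0467 -53.3863 -75.5132]
```

>>> carry_out:
  rows:
    - [0, 0, 0, 0, 0, 0.012]
    - [0, 0, 0, 0, 0, 0.024]
    - [0, 0, 0, 0, 0, 0.035]
    - [0, 0, 0, 0, 0, 0.035]

```text
clock: 19.02
tool_pos: [0.5251, 0.2776, 0.1157]
orientation: [-179.9, 0.0, -120.7]
force: [0.7, -1.9, 5.7]
opening: 0.0137
gripper_force: 30.0
```

```bash
python3 st.py|grep -E "orient|moment|opening"
```

```text
orientation [-179.947     0.0333 -120.7252]
moment [-0.6164 -0.2973  0.304 ]
opening 0.013722690767678337
```

>>> carry_out:
  rows:
    - [0, 0, 0, 0, 0, -0.012]
    - [0, 0, 0, 0, 0, -0.024]
    - [0, 0, 0, 0, 0, -0.033]
    - [0, 0, 0, 0, 0, -0.033]

```text
clock: 19.52
tool_pos: [0.5252, 0.2777, 0.1157]
orientation: [-180.0, 0.0, -118.9]
force: [1.3, -1.4, 6.4]
opening: 0.0135
gripper_force: 29.8
```

```bash
python3 st.py|grep -E "orient|moment|opening"
```

```text
orientation [-179.9532    0.0451 -118.8696]
moment [-0.5928 -0.3066 -0.0482]
opening 0.013486796321650117
```

>>> carry_out:
  rows:
    - [0, 0, 0, 0, 0, 0]
    - [0, 0, 0, 0, 0, 0]
    - [0, 0, -0.02, 0, 0, 0]
    - [0, 0, -0.055, 0, 0, 0]
    - [0, 0, -0.055, 0, 0, 0]
  grip: -0.2

```text
clock: 20.15
tool_pos: [0.5257, 0.2787, 0.1726]
orientation: [-179.9, 0.2, -118.9]
force: [0.5, 0.2, -0.3]
opening: 0.0348
gripper_force: 0.0
```

```bash
python3 st.py; python3 mv.py .5249 .2778 .1705 -118.93 .4887 .2068 .1705 -118.93
```

```text
clock 20.15
tool_pos [0.5257 0.2787 0.1726]
orientation [-179.9128    0.2371 -118.8896]
force [ 0.4649  0.2352 -0.3373]
moment [0.0665 0.0366 0.0304]
opening 0.034767027889843746
gripper_force 0.0
joint_pos [ 46.7463  15.2488 -14.3085   0.0295 -60.1914 -75.6507]
[0.0797, -0.0027, -0.0, 0.0, 0.0, -0.0]
```

>>> carry_out:
  rows:
    - [0.027, -0.001, 0, 0, 0, 0]
    - [0.054, -0.002, 0, 0, 0, 0]
    - [0.0797, -0.0027, 0, 0, 0, 0]
    - [0.0797, -0.0027, 0.03, 0, 0, 0]
    - [0.0797, -0.0027, 0.055, 0, 0, 0]
    - [0.0797, -0.0027, 0.0625, 0, 0, 0]
    - [0.0797, -0.0027, 0.0625, 0, 0, 0]
  grip: -1

```text
clock: 21.02
tool_pos: [0.4883, 0.2064, 0.1072]
orientation: [180.0, -0.1, -118.9]
force: [0.2, 0.1, 1.0]
opening: 0.0002
gripper_force: 0.0
```

>>> carry_out:
  rows:
    - [0, 0, 0.002, 0, 0, 0]
    - [0, 0, 0.004, 0, 0, 0]
    - [0, 0, 0.006, 0, 0, 0]
    - [0, 0, 0.006, 0, 0, 0]

```text
clock: 21.52
tool_pos: [0.4884, 0.2065, 0.1016]
orientation: [180.0, 0.0, -118.9]
force: [0.5, 0.5, 0.5]
opening: 0.0005
gripper_force: 0.0
```

>>> carry_out:
  rows:
    - [0, 0, 0.001, 0, 0, 0]
    - [0, 0, 0.0025, 0, 0, 0]
    - [0, 0, 0.0025, 0, 0, 0]

```text
clock: 21.9
tool_pos: [0.4886, 0.2066, 0.0993]
orientation: [-180.0, 0.0, -118.9]
force: [-0.8, 0.6, 2.3]
opening: 0.0004
gripper_force: 1.2
```

Contact at 99 mm means the pin is home (92 + 7 mm). Retreat and look.

>>> carry_out:
  rows:
    - [0, 0, -0.03, 0, 0, 0]
    - [0, 0, -0.08, 0, 0, 0]
    - [0, 0, -0.12, 0, 0, 0]
    - [0.05, -0.01, -0.13, 0, 0, 0]
    - [0.1, -0.03, -0.13, 0, 0, 0]
    - [0.15, -0.05, -0.13, 0, 0, 0]
    - [0.2, -0.08, -0.13, 0, 0, 0]
    - [0.25, -0.11, -0.13, 0, 0, 0]

```text
clock: 22.9
tool_pos: [0.4634, -0.0671, 0.2294]
orientation: [-180.0, 0.0, -118.9]
force: [1.4, 0.2, 0.1]
opening: 0.0006
gripper_force: 0.0
```

>>> carry_out:
  rows:
    - [0.05, -0.03, 0, 0, 0, 0]
    - [0.1, -0.06, 0, 0, 0, 0]
    - [0.15, -0.09, 0, 0, 0, 0]
    - [0.2, -0.12, 0, 0, 0, 0]
    - [0.2, -0.12, 0, 0, 0, 0]

```text
clock: 23.52
tool_pos: [0.4713, -0.302, 0.228]
orientation: [179.9, -0.0, -119.2]
force: [-0.0, 0.2, -0.3]
opening: 0.0002
gripper_force: 0.0
```

```bash
python3 - <<'E'
from h import *
o=telemetry.get_obs();print(o["tool_pos"],o["clock"])
crop("top",190,135,140,105,5.5,"t3.png")
E
```

```text
[ 0.47126222 -0.30196369  0.22801045] 23.525
```

View pics/t3.png

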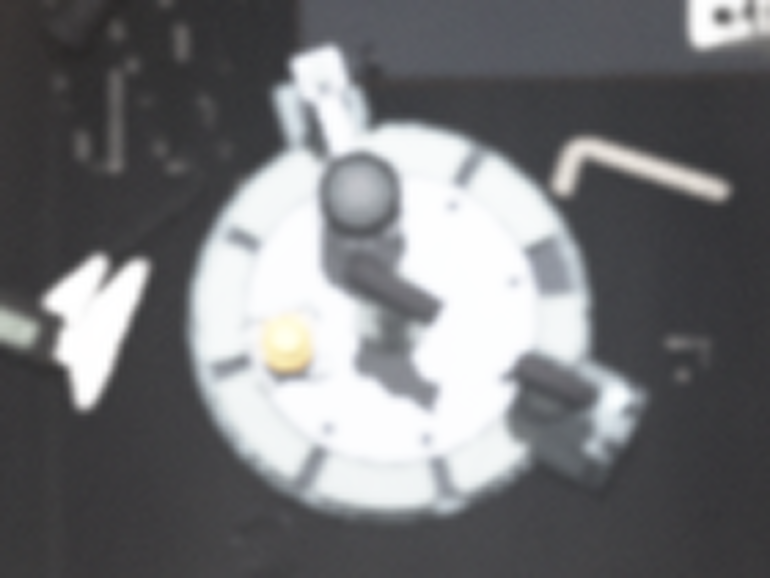

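The table has turned. The wide loading slot now shows at crop (550,265), the brass weight stands in its nest at (288,343), and the grip is under the loupe at (360,195). The T-handle is back at (552,383), and the caliper and hex key in view have not moved. I'll hand in.

```bash
python3 -c "
from plant import workorder
print(workorder.close_job())"
```

```text
the job is handed in; nothing more can be done
None
```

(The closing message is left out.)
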